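Lock the deed box into the reading-room dock

ROBOT

A 6-joint arm with a two-finger parallel gripper is mounted at the origin on the work surface. World frame = base frame: x ahead of the robot, y to its left, z up, the work surface at z = 0. Lengths are in m, angles in rad, forces in N, time in s.
With the tool pointing down it reaches from about 0.275 to 0.825 m from the base axis. Payload 4.9 kg.
Tool frame: the origin (TCP) lies midway between the tips of the shut fingers; the grasp point (between the pads) lies 19 mm behind it (grip_point_offset is the distance from the TCP to the grasp point, in m); z points along the fingers, x is the direction in which the jaws open and shut, and the axes are right-handed (so a half turn about z gives the same grasp; the last joint's range is limited). The gripper opens to 85 mm and grips with 20 to 120 N. Pads are 22 mm wide; open, the fingers measure 114 mm over their backs; the gripper's body (76 mm by 85 mm) begins 54 mm behind the grasp point. The pads swing forward as they close: fully open they stand 13 mm farther back than shut.
Start: joints at [1.138, 0.326, -0.193, 1.052, 0, 1.437], TCP at [0.162, 0.526, 0.201] pointing down, gripper open.
Joint ranges: [-2.65, 2.65], [-0.97, 1.79], [-1.3, 1.35], [-1.93, 2.1], [-1.47, 1.37], [-3.14, 3.14]. Speed limits (rad/s): [2.57, 2.57, 3.14, 3.14, 3.14, 3.14].

INTERFACE

Orientations are given as a rotation vector (axis times angle).
In Python, from cell import * gives the robot as it stands. Calls block until the motion is done:
- movep(position, orientation): joint-space move of the TCP to a pose.
- move_l(position, velocity=0.15, rot=None, until_force=None): straight line of the TCP; rot=None keeps the orientation; velocity is the mean speed in m/s. With until_force (N) it stops when the force on the tool has changed by that much, and returns True; else False.
- set_joints(angles): joint-space move.
- let_go() and grab(newtons=None): open the fingers fully, or close them until they stop; newtons is the grip in N (None keeps the last).
- sleep(seconds).
- ik(position, orientation): joint angles nearest the present ones, or None.
- get_state(): the state.
- grab_frame(name): name is "scene" or "top" or "wrist"; returns a dict with "img" (384x512x3 uint8, red, green, blue), "fx", "fy", "cx", "cy" (pixels), "k1" (the pictures are not rectified: a ray, as slopes to the right and down, at radius r is drawn at 1 + k1 r^2 times it, then the intrinsics apply), "cam_to_world" (4x4, takes a point from camera to world coordinates); the wrist camera has in their place "T_tool_cam" (4x4, takes a point from camera to tool coordinates, whose origin is the TCP and whose axes are the tool frame's). Camera axes: x right, y down, z forward; pixel columns grow to the right and rows downward; lengths in m; the calibration is good to about 2 mm. A picture is of the moment at which its call begins: read the wrist's pose just before it. There is no depth.
A pose or a line that the arm cannot do raises MotionError and nothing moves.
- sign_off(): hands the job in, once; it reports no verdict.
Trained networks look in the newest picture that a camera, given by its name, has taken for a name from the list of things; names that differ only in an ending like _2 or _b are one class to them, and where a whole thing is asked for, a point or a joint stands for the part that bears it (a point fixed in the world has none). Each returns a list of dicts, best first, with "score" (0 to 1); they miss things now and then, are a little off and sometimes report something else, mostly with a low value. They report only what shows in the picture. A call takes as long as a camera call. They do not tell look-alikes from the thing itself.
- spot_in(camera, name): "centre" ([column, row] in pixels, amid what is visible of it).
- silhouettes(camera, name): "mask" (384x512 bool, what is visible of it) and "centre" ([column, row] in pixels, amid what is visible of it).
- tip_of(camera, name): "centre" ([column, row] in pixels: a listed point, or the origin of a listed thing).
The state is a dict: "clock": time; "q": joint angles; "joint_velocities": joint speeds; "tau": joint torques, N m; "position": TCP position; "eef_rot": TCP orientation; "contact_force": force on the tool from outside, world axes, zero at the start; "wrist_torque": the same for the moment, N m; "finger_gap": opening from 0.0 (shut) to 1.0 (fully open).
Only numpy, scipy, OpenCV 4.12 (cv2) and the standard library are available. Lean on these libraries where they do the work, as an engineer would, in place of code of your own. Each camera call takes 0.05 s, during which the arm holds its last target. There are 200 camera calls.

TASK

Slide the deed box along the desk into the security dock until it sits fully home against the end stop, then swing the raised arm down over it and press until the snap hook's sprung gate passes the bar of the box's carrying eye and springs shut around it. Leave the box home on the desk and hooked, and do not disturb the other things lying on the desk.

Things in the scene. Friction and masses are not known exactly. Their poses are not given: they have to be found in the camera images.
- dock: Fixed aluminium dock. Axes: x across its lane (away from the hinge post), y along the lane to the end stop. Origin on the desk under the home place of the box: box and dock frames then coincide. Guide rails 30 mm high, inner faces at x = -57.5 and 57.5 mm for y 30 to 85 mm, flaring out to -86 and 86 mm at y = -52 mm; the lane is open at -y. Hinge post 132 mm high at x -140, y 20 mm.
- dock_stop (a point): Middle of the foot of the end stop's inner face, (0, 85.5, 0 mm) in the dock frame; the stop is 135 mm wide, 36 mm high. The box's +y end rests against it when home.
- deed_box: Loose closed dark steel box, 110 mm (x) by 170 mm (y) by 55 mm high, 0.55 to 0.95 kg; origin at the centre of its underside. A rigid steel eye, an upturned U of 9 mm round bar, stands on its lid: legs at y -20 and 60 mm, x 0; top 121.5 mm high. It starts short of the dock's open end, +y end roughly to the stop; push its -y end face along the dock's +y.
- box_eye (a point): Middle of the top bar of the box's eye (0, 20, 117 mm in the box frame); the bar runs along the box's y, 71 mm clear between the legs.
- hook_hinge (a point): On the axis of the arm's hinge: (-140, 20, 117 mm) in the dock frame; the axis is parallel to the dock's y.
- hook_arm (a joint): Angle (rad) of the steel arm: 0 = level on its stop, pointing along the dock's +x; grows as it rises, to 1.15. Starts at 0.75 to 1.05; hinge friction of 0.35 N m keeps it where it is left. 14 mm wide, 177 mm long, it ends in the snap hook: an upright loop of 10 mm round steel 81 to 172 mm from the hinge, 68 mm tall. With the box home, the eye bar enters the loop 140 mm from the hinge.
- hook_pad (a point): Centre of the top face of the flat press pad on the hook (60 mm along the arm, 26 mm wide), where fingertips can push the arm down. Axes are the arm's: x along it from the hinge, z up when level. It lies 140 mm out from the hinge and 24.5 mm above the hinge line; 141.5 mm above the desk when the arm is down.
- hook_inside (a point): Middle of the hook's opening, 140 mm out from the hinge and 16 mm below the hinge line; axes as the arm's: x along the arm, z towards the press pad. Opening about 80 mm long, 48 mm high; the gate's axis line is 28 mm below this point.
- hook_gate (a joint): Angle (rad) of the sprung gate, a 9 mm round finger 48 mm long closing the loop's underside, pivoted 93 mm out from the hinge, free end outward. 0 = shut; grows to 0.95 as it is pushed up into the loop. Pressed on the eye bar (about 5 to 10 N at the pad) it opens to 0.5 to 0.75, then slips past and springs shut below the bar, 10 to 22 mm (at the pad) before the arm's stop.
- magnifier: Loose black reading magnifier, bystander, lens 84 mm across, 175 mm long, 12 mm thick; origin under the lens.
- book_weight: Loose brass book weight, bystander, 90 by 45 mm, 44 mm high; origin under its centre.
- stapler: Loose black stapler, bystander, 150 by 36 mm, 46 mm high; origin under its centre.
- pencil_cup: Loose grey cup, bystander, 76 mm across, 100 mm high; origin under its centre.
- date_stamp: Loose hand stamp with wooden grip, bystander, 50 by 35 mm, 85 mm high; origin under its centre.
- tape_dispenser: Loose blue tape dispenser, bystander, 120 by 50 mm, 68 mm high; origin under its centre.
Not all that is in view belongs to the job. Leave any orange look-alike of the deed_box alone.

How it is judged:
By the outcome, as a careful person would: the job done as asked, in the order asked, and still so for the second after the job is handed in, with the robot touching nothing.
It also fails if it takes over 58 s, if anything falls off the work surface, if the arm or the gripper's body presses on something with over 40 N, if the wrist force passes 120 N, or if a joint passes its speed limit or range.

## Working session

There is one attempt and no reset: what is moved stays moved. The work goes in short steps, each a Python script; the robot and the scene stay as the last script left them, time stands still between calls to the robot, and variables do not carry over. Pictures are saved under pics/ and viewed, on a budget of 10 in all, crops included, one or two more only if the job needs it, and the job is handed in when it is done.

```bash
mkdir -p pics; cat > h.py <<'E'
from cell import *
import numpy as np, cv2
from scipy.spatial.transform import Rotation as R
def frame(n):
    s=get_state(); f=grab_frame(n)
    if n=="wrist":
        T=np.eye(4);T[:3,:3]=R.from_rotvec(s["eef_rot"]).as_matrix();T[:3,3]=s["position"]
        f["cam_to_world"]=T@np.array(f["T_tool_cam"])
    return f
def ray(f,px):
    d=np.array([(px[0]-f["cx"])/f["fx"],(px[1]-f["cy"])/f["fy"]])
    u=d.copy()
    for _ in range(20): u=d/(1+f["k1"]*(u@u))
    T=np.array(f["cam_to_world"]); v=T[:3,:3]@np.array([u[0],u[1],1]); return T[:3,3],v/np.linalg.norm(v)
def atz(f,px,z):
    o,v=ray(f,px); return o+v*(z-o[2])/v[2]
def proj(f,P):
    T=np.linalg.inv(np.array(f["cam_to_world"])); p=T[:3,:3]@np.array(P)+T[:3,3]
    u=p[:2]/p[2]; u=u*(1+f["k1"]*(u@u)); return np.array([u[0]*f["fx"]+f["cx"],u[1]*f["fy"]+f["cy"]])
def tri(f1,p1,f2,p2):
    o1,v1=ray(f1,p1);o2,v2=ray(f2,p2)
    A=np.c_[v1,-v2]; t=np.linalg.lstsq(A,o2-o1,rcond=None)[0]
    a=o1+t[0]*v1;b=o2+t[1]*v2; return (a+b)/2,np.linalg.norm(a-b)
def save(f,name,s=1,crop=None):
    im=f["img"][...,::-1].copy()
    if crop: im=im[crop[1]:crop[3],crop[0]:crop[2]]
    cv2.imwrite("pics/"+name,cv2.resize(im,None,fx=s,fy=s,interpolation=cv2.INTER_CUBIC))
E
python3 - <<'E'
from h import *
F={n:frame(n) for n in ("scene","top")}
for n in F:
    save(F[n],n+"0.png",1.5)
    print(n,np.round(F[n]["cam_to_world"],3).tolist())
    for k in ["dock","dock_stop","deed_box","box_eye","hook_hinge","hook_pad","hook_inside","magnifier","book_weight","stapler","pencil_cup","date_stamp","tape_dispenser"]:
        print(n,k,[(np.round(d["centre"]).tolist(),round(d["score"],2), np.round(atz(F[n],d["centre"],{'box_eye':.117,'hook_hinge':.117}.get(k,0)),3).tolist()) for d in tip_of(n,k)[:3]])
E
```

```text
scene [[0.065, 0.62, -0.782, 1.354], [0.998, -0.03, 0.06, 0.065], [0.014, -0.784, -0.621, 0.726], [0.0, 0.0, 0.0, 1.0]]
scene dock [([210.0, 242.0], 0.6, [0.614, 0.025, -0.0])]
scene dock_stop [([253.0, 237.0], 0.56, [0.602, 0.115, 0.0])]
scene deed_box [([275.0, 153.0], 0.6, [0.292, 0.191, 0.0])]
scene box_eye [([126.0, 194.0], 0.57, [0.59, -0.133, 0.117]), ([276.0, 114.0], 0.57, [0.295, 0.188, 0.117])]
scene hook_hinge [([215.0, 159.0], 0.57, [0.478, 0.039, 0.117])]
scene hook_pad [([214.0, 119.0], 0.82, [0.111, 0.031, 0.0])]
scene hook_inside [([216.0, 142.0], 0.71, [0.233, 0.036, 0.0])]
scene magnifier []
scene book_weight [([244.0, 286.0], 0.89, [0.735, 0.091, 0.0]), ([122.0, 240.0], 0.59, [0.597, -0.159, 0.0])]
scene stapler [([145.0, 195.0], 0.74, [0.45, -0.126, 0.0])]
scene pencil_cup [([218.0, 141.0], 0.74, [0.229, 0.044, 0.0]), ([299.0, 233.0], 0.57, [0.597, 0.215, 0.0])]
scene date_stamp [([288.0, 196.0], 0.83, [0.469, 0.206, 0.0])]
scene tape_dispenser [([362.0, 188.0], 0.73, [0.451, 0.385, 0.0])]
top [[-0.027, -0.985, 0.169, 0.385], [-0.999, 0.031, 0.016, 0.119], [-0.021
[... 274 characters left out ...]
0.141, 0.117])]
top hook_hinge [([299.0, 213.0], 0.75, [0.469, 0.047, 0.117]), ([303.0, 171.0], 0.25, [0.559, 0.035, 0.117])]
top hook_pad [([303.0, 167.0], 0.55, [0.593, 0.022, 0.0]), ([272.0, 110.0], 0.5, [0.743, 0.093, -0.0])]
top hook_inside [([227.0, 215.0], 0.38, [0.481, 0.21, 0.0])]
top magnifier []
top book_weight [([270.0, 112.0], 0.85, [0.738, 0.097, 0.0])]
top stapler [([364.0, 220.0], 0.74, [0.46, -0.118, 0.0]), ([304.0, 156.0], 0.5, [0.622, 0.018, 0.0])]
top pencil_cup [([229.0, 168.0], 0.86, [0.596, 0.202, 0.0]), ([226.0, 216.0], 0.36, [0.48, 0.212, 0.0])]
top date_stamp [([227.0, 214.0], 0.53, [0.484, 0.21, 0.0])]
top tape_dispenser [([150.0, 236.0], 0.6, [0.437, 0.396, 0.0])]
```

View pics/scene0.png

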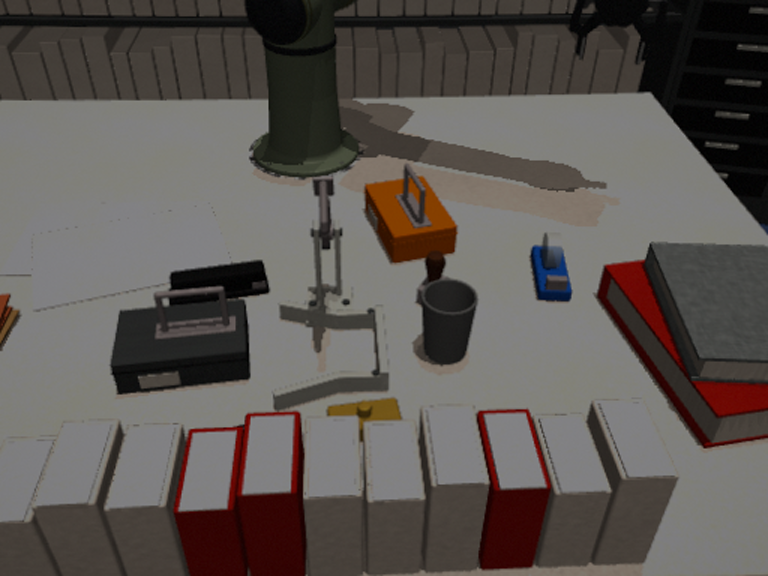

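View pics/top0.png

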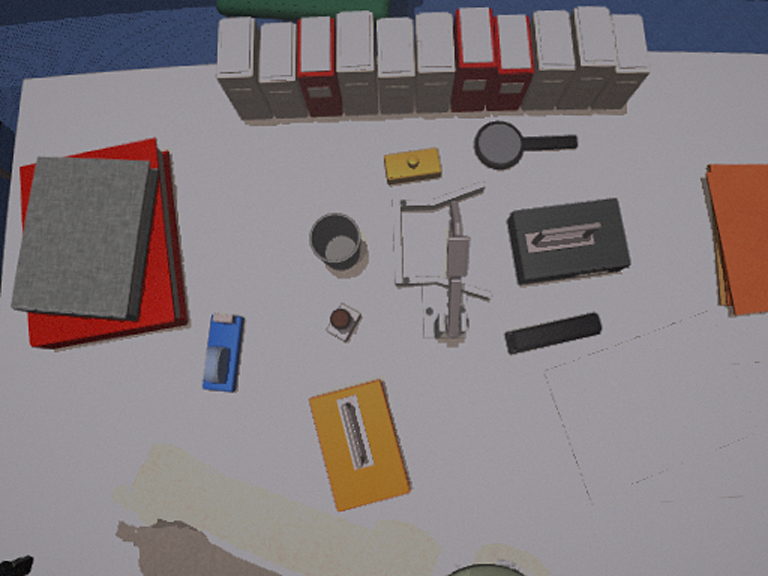

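The pictures show the dark deed box at top (380,161) and scene (121,230), and its orange look-alike at top (240,297) and scene (273,145). An orange folder lies at the right edge. I choose the dark box at top (380,161). The dock opens toward it, the stop is on the left at top column ~267, and the hinge post is at (300,215). Next come a close crop and a box fit.

```bash
cat >> h.py <<'E'
from scipy.optimize import minimize
def boxpts(p,c=None):
    """box frame corners -> world; p=(x,y,yaw)"""
    c=np.array([[sx*.055,sy*.085,z] for sx in(-1,1) for sy in(-1,1) for z in(0,.055)]) if c is None else np.array(c,float)
    M=R.from_euler('z',p[2]).as_matrix(); return c@M.T+np.array([p[0],p[1],0])
EYE=[[0,-.0245,.055],[0,.0645,.055],[0,-.0245,.1215],[0,.0645,.1215]]
def boxfit(f,mask,p0):
    mk=cv2.resize(mask.astype(np.uint8),None,fx=4,fy=4,interpolation=cv2.INTER_NEAREST)
    def cost(p):
        im=np.zeros_like(mk)
        for P in (boxpts(p),boxpts(p,EYE)):
            q=np.array([proj(f,x) for x in P])*4+1.5
            cv2.fillConvexPoly(im,cv2.convexHull(q.astype(np.float32)).astype(np.int32),1)
        return 1-(im&mk).sum()/(im|mk).sum()
    best=None
    s=np.array([[0,0,0],[.01,0,0],[0,.01,0],[0,0,.15]])
    r=minimize(cost,p0,method='Nelder-Mead',options=dict(initial_simplex=np.array(p0)+s))
    r=minimize(cost,r.x,method='Nelder-Mead',options=dict(initial_simplex=r.x+s/2))
    return r.x,r.fun
DOCK=[[[-.0575,.085,.03],[-.0575,.03,.03],[-.086,-.052,.03]],[[.0575,.085,.03],[.0575,.03,.03],[.086,-.052,.03]],[[-.0675,.0855,.036],[.0675,.0855,.036]]]
def overlay(im,f,p,s,off=(0,0),lines=DOCK,col=(0,0,255)):
    for L in lines:
        q=(np.array([proj(f,x) for x in boxpts(p,L)])-off+.5)*s
        cv2.polylines(im,[q.astype(np.int32)],False,col,1)
E
python3 - <<'E'
from h import *
for n in ("top","scene"):
    f=frame(n)
    for d in silhouettes(n,"deed_box"):
        m=d["mask"]; c=d["centre"]; g=atz(f,c,.03)
        col=f["img"][m].mean(0)
        print(n,np.round(c),d["score"],m.sum(),np.round(col))
        if col[0]-col[2]<40: print(boxfit(f,m,[g[0],g[1],.1]))
    a=np.array((255,110) if n=="top" else (70,100)); b=a+[185,125] if n=="top" else a+[200,175]
    s=4 if n=="top" else 3.4
    im=cv2.resize(f["img"][a[1]:b[1],a[0]:b[0],::-1],None,fx=s,fy=s,interpolation=cv2.INTER_CUBIC)
    im=np.clip(im*1.6,0,255).astype(np.uint8)
    overlay(im,f,[.607,.028,0],s,a)
    cv2.imwrite(f"pics/{n}1.png",im)
E
```

```text
top [240. 296.] 0.86 4040 [150. 112.  59.]
top [377. 160.] 0.81 3763 [70. 67. 68.]
(array([ 0.59663691, -0.15372472,  0.10622049]), np.float64(0.024327181071631787))
scene [121. 228.] 0.85 5287 [40. 39. 38.]
(array([ 0.59401307, -0.15265269,  0.11460421]), np.float64(0.05455305589767345))
```

View pics/top1.png

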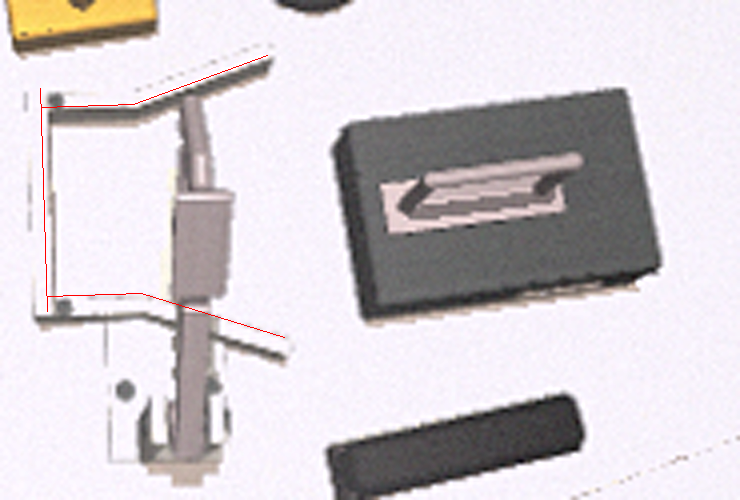

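The crop confirms the dark box, with its eye shifted toward the dock. In the model overlay the +x rail fits to about 2 px, while the stop edge (crop x≈48) lies about 4 mm to -y of my guess. I'll refine with dock y≈0.025 and check it in the scene view.

```bash
python3 - <<'E'
from h import *
s=get_state(); print(s["clock"],s["q"],s["position"],s["eef_rot"])
ft=frame("top"); fs=frame("scene")
p=[.606,.0245,0]
a=np.array((70,100)); sc=3.4
im=cv2.resize(fs["img"][100:275,170:290,::-1],None,fx=4,fy=4,interpolation=cv2.INTER_CUBIC)
im=np.clip(im*1.7,0,255).astype(np.uint8); overlay(im,fs,p,4,np.array((170,100)))
im2=cv2.resize(ft["img"][110:240,255:335,::-1],None,fx=4,fy=4,interpolation=cv2.INTER_CUBIC)
im2=np.clip(im2*1.5,0,255).astype(np.uint8); overlay(im2,ft,p,4,np.array((255,110)))
o=np.zeros((600,800,3),np.uint8); o[:,:480]=im[100:700]; o[:520,480:]=im2
cv2.imwrite("pics/fit2.png",o)
for n in ("hook_pad","hook_hinge","hook_inside"):
    a=tip_of("top",n);b=tip_of("scene",n)
    print(n,[(np.round(x["centre"],1),np.round(y["centre"],1),np.round(tri(ft,x["centre"],fs,y["centre"]),3)if 0 else [np.round(v,4) for v in tri(ft,x["centre"],fs,y["centre"])]) for x in a[:2] for y in b[:2]])
ez=R.from_euler
for y in (-.27,-.068):
  for rv in ([np.pi,0,0],[0,np.pi,0]):
    for z in (.012,.4): print(y,rv,z,ik([.606,y,z],rv))
for th in (0,.5,.9):
  for k in (0,1):
    M=np.array([[0,1,0],[1,0,0],[0,0,-1]])@(np.diag([-1,-1,1.]) if k else np.eye(3))
    M=R.from_euler('y',-th).as_matrix()@M
    c,sn=np.cos(th),np.sin(th)
    print(th,k,ik([.466+.14*c-.0245*sn,.045,.117+.14*sn+.0245*c],R.from_matrix(M).as_rotvec()))
E
```

```text
1.6 [ 1.13777332e+00  3.26211362e-01 -1.92582589e-01  1.05198175e+00
  3.96664788e-06  1.43662035e+00] [0.1619198  0.52566104 0.20098126] [-2.52737907e+00 -1.86597836e+00 -2.54112596e-05]
hook_pad [(array([303.9, 168.2]), array([212.3, 118.9]), [array([0.5361, 0.0432, 0.2488]), np.float64(0.0068)])]
hook_hinge [(array([299.5, 216.6]), array([216.3, 155.6]), [array([0.4622, 0.0444, 0.1138]), np.float64(0.0043)]), (array([299.5, 216.6]), array([244.3, 283.9]), [array([ 0.5021,  0.0576, -0.256 ]), np.float64(0.0874)])]
hook_inside [(array([306.9, 157.5]), array([216.8, 142.8]), [array([0.5642, 0.0417, 0.2141]), np.float64(0.0106)])]
-0.27 [3.141592653589793, 0, 0] 0.012 [-0.53031047  0.6955949  -0.0937353   0.78146612  0.          1.04048586]
-0.27 [3.141592653589793, 0, 0] 0.4 [-0.53031047  0.55527254  0.66329587  1.67881965  0.          1.04048586]
-0.27 [0, 3.141592653589793, 0] 0.012 [-0.53031047  0.6955949  -0.0937353   0.78146612  0.         -2.10110679]
-0.27 [0, 3.141592653589793, 0] 0.4 [-0.53031047  0.55527254  0.66329587  1.67881965  0.         -2.10110679]
-0.068 [3.14159265
[... 205 characters left out ...]

-0.068 [0, 3.141592653589793, 0] 0.012 [-0.23273342  0.61238222 -0.25821482  0.70019929  0.         -1.80352975]
-0.068 [0, 3.141592653589793, 0] 0.4 [-0.23273342  0.41866968  0.44306845  1.59519509  0.         -1.80352975]
0 0 [-0.04729539  0.47463254 -0.12365094  0.97251285  0.         -0.04729539]
0 1 [-0.04729539  0.47463254 -0.12365094  0.97251285  0.          3.09429727]
0.5 0 [-0.06888972  0.02662207 -0.70597107  0.3392017   0.03300737 -0.0604784 ]
0.5 1 [-0.06888972  0.02662207 -0.70597107  0.3392017   0.03300737  3.08111426]
0.9 0 [-0.10616844 -0.23124683 -1.17061063 -0.26581631  0.08310407 -0.0661478 ]
0.9 1 [-0.10616844 -0.23124683 -1.17061063 -0.26581631  0.08310407  3.07544486]
```

View pics/fit2.png

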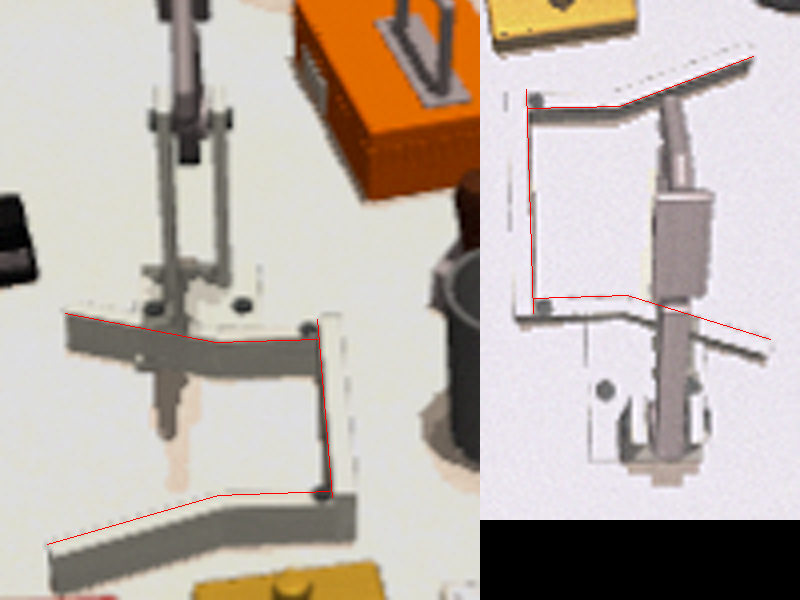

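The dock model (0.606, 0.0245, yaw 0) overlays both views well, and the hook pad at (0.536, 0.043, 0.249) puts the arm at about 0.91 rad. Next I push the box with the two open fingers on its -y face.

```bash
python3 - <<'E'
from h import *
D=[np.pi,0,0]
s=get_state()
move_l([.162,.526,.42],.4)
movep([.606,-.295,.40],D)
move_l([.606,-.295,.012],.25)
print(get_state()["clock"],get_state()["position"])
print(move_l([.606,-.12,.012],.10,until_force=30), get_state()["position"],get_state()["contact_force"])
f=frame("top")
for d in silhouettes("top","deed_box"):
    if f["img"][d["mask"]].mean(0)[0]<110: print(d["score"],boxfit(f,d["mask"],[.6,-.02,0]))
im=cv2.resize(f["img"][80:260,235:435,::-1],None,fx=3.2,fy=3.2,interpolation=cv2.INTER_CUBIC)
im=np.clip(im*1.6,0,255).astype(np.uint8); cv2.imwrite("pics/push3.png",im); print(get_state()["clock"])
E
```

```text
7.6583 [ 0.6070204  -0.29556147  0.01347684]
False [ 0.60700758 -0.12050883  0.01275918] [ 0.85539209 -4.43276818  1.62009494]
0.95 (array([ 0.58968198, -0.0539586 ,  0.19473425]), np.float64(0.3192132889514787))
9.6583
```

View pics/push3.png

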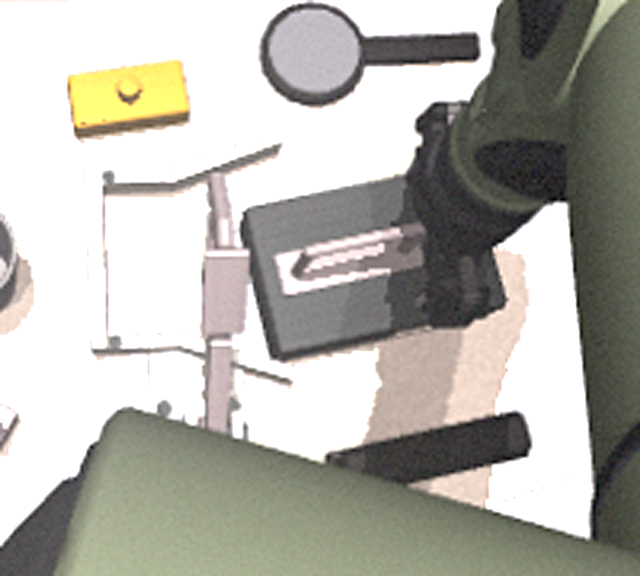

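The box has moved only part-way and has yawed, and the gripper seems to overlap its -y end. I'll compute the geometry before going on.

```bash
python3 - <<'E'
from h import *
s=get_state(); print(s["finger_gap"],s["position"],s["eef_rot"])
ft=frame("top"); fs=frame("scene")
c=lambda u,v:(u/3.2+235,v/3.2+80)
for q in [(243,212),(278,357)]: print(atz(ft,c(*q),.055))
for x in (.549,.664): 
  for z in (.026,.09): print(x,z,(proj(ft,[x,-.131,z])-[235,80])*3.2)
im=cv2.resize(fs["img"][100:300,60:300,::-1],None,fx=3,fy=3,interpolation=cv2.INTER_CUBIC)
im=np.clip(im*1.9,0,255).astype(np.uint8); cv2.imwrite("pics/push4.png",im)
E
```

```text
0.9966910493613572 [ 0.60693462 -0.12042185  0.01266688] [ 3.13990250e+00 -1.66004044e-04  2.81912956e-03]
[0.62973618 0.00748576 0.055     ]
[ 0.52297501 -0.01185382  0.055     ]
0.549 0.026 [431.27694612 323.35399209]
0.549 0.09 [455.03226892 306.241864  ]
0.664 0.026 [419.19018517 173.44810581]
0.664 0.09 [441.37025602 146.36195662]
```

View pics/push4.png

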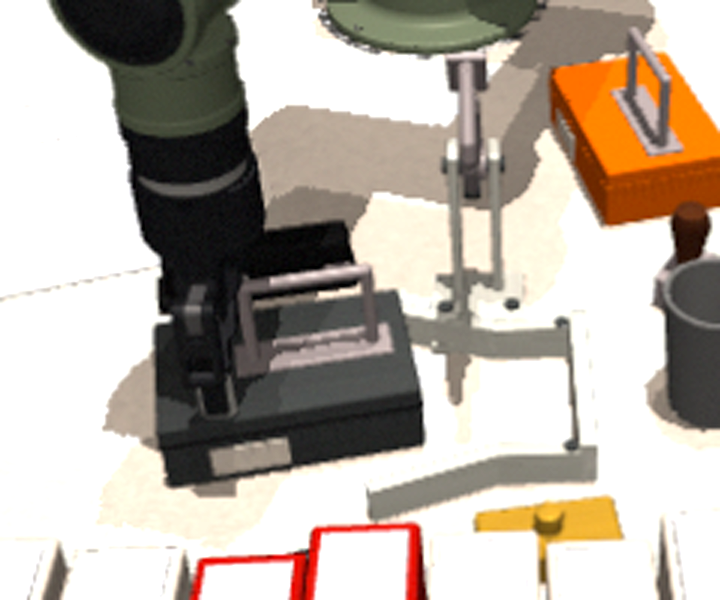

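```bash
python3 - <<'E'
from h import *
fs=frame("scene"); ft=frame("top")
o,v=ray(fs,(131.7,236.7)); print(o+v*(.65-o[0])/v[0], atz(fs,(131.7,236.7),.055))
for y in (-.12,-.19):
  for z in (.013,.026,.055): print(y,z,(proj(fs,[.655,y,z])-[60,100])*3)
# box left-end/right-end lid corners
for q in [(155,335),(160,440),(425,400),(400,293)]: print(q,atz(fs,(q[0]/3+60,q[1]/3+100),.055))
s=get_state(); print(s["q"],s["contact_force"],s["wrist_torque"],s["tau"])
for d in silhouettes("scene","deed_box"):
    if d["mask"].any() and fs["img"][d["mask"]].mean(0)[0]<90: print(d["centre"],boxfit(fs,d["mask"],[.585,-.09,.17]))
E
```

```text
[ 0.65       -0.12273132  0.05801791] [ 0.64681904 -0.12357838  0.055     ]
-0.12 0.013 [227.98605054 464.5732395 ]
-0.12 0.026 [225.27487038 450.64861272]
-0.12 0.055 [219.0460698  418.75308192]
-0.19 0.013 [118.93697976 469.1685088 ]
-0.19 0.026 [115.29526232 455.18577729]
-0.19 0.055 [106.92651338 423.14946733]
(155, 335) [ 0.57016925 -0.17405371  0.055     ]
(160, 440) [ 0.67217165 -0.15422746  0.055     ]
(425, 400) [0.64468976 0.01126902 0.055     ]
(400, 293) [ 0.53299313 -0.00906507  0.055     ]
[-3.14787492e-01  6.24000161e-01 -2.34145515e-01  7.11256556e-01
 -6.77343295e-04  1.25619885e+00] [ 1.44793805 -4.07848275  2.25732049] [-0.61249865 -0.19752365  0.02222591] [ 2.79697359e+00 -5.28196120e+01  1.93300045e+01  9.36651919e-01
  9.42592397e-01  1.76218146e-02]
[159.3, 229.2] (array([ 0.59331465, -0.08657424,  0.19149549]), np.float64(0.16110042684928938))
```

```bash
python3 - <<'E'
from h import *
f=frame("wrist"); save(f,"w5.png",1.3)
print(f["cam_to_world"])
E
```

```text
[[ 9.99998594e-01  6.35366110e-05  1.67589774e-03  6.05396546e-01]
 [ 5.26867747e-04 -9.60592212e-01 -2.77961013e-01 -4.98633165e-02]
 [ 1.59219361e-03  2.77961505e-01 -9.60590894e-01  1.85217039e-01]
 [ 0.00000000e+00  0.00000000e+00  0.00000000e+00  1.00000000e+00]]
```

View pics/w5.png

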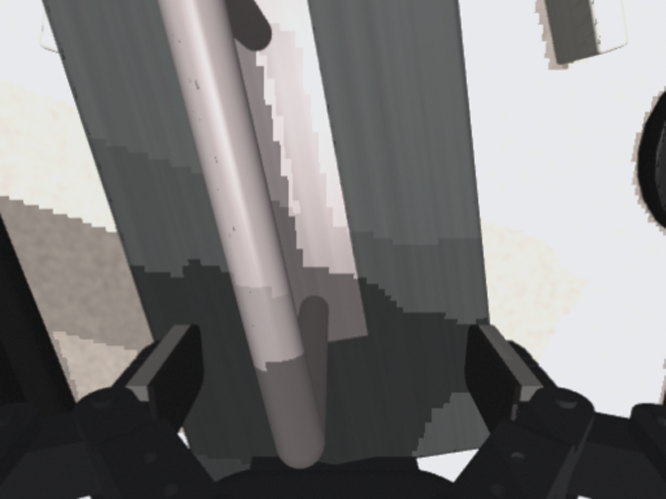

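```bash
python3 - <<'E'
from h import *
f=frame("wrist"); 
for q in [(60,45),(459,0),(489,322),(152,335),(417,457),(190,455),(480,447)]: print(q,np.round(atz(f,np.array(q)/1.3,.055),4))
for x in (.5645,.6495):
  for z in (.013,.026,.055):print(x,z,proj(f,[x,-.1204,z])*1.3)
print("leg foot/bar", atz(f,np.array((313,300))/1.3,.055), atz(f,np.array((300,450))/1.3,.117))
E
```

```text
(60, 45) [ 0.5318 -0.0295  0.055 ]
(459, 0) [ 0.6384 -0.0187  0.055 ]
(489, 322) [ 0.6553 -0.1109  0.055 ]
(152, 335) [ 0.547  -0.1154  0.055 ]
(417, 457) [ 0.635  -0.1628  0.055 ]
(190, 455) [ 0.5551 -0.1619  0.055 ]
(480, 447) [ 0.6568 -0.1586  0.055 ]
0.5645 0.013 [234.7416464 299.7661126]
0.5645 0.026 [227.64190938 312.5337318 ]
0.5645 0.055 [207.4063896  348.93641777]
0.6495 0.013 [439.01704247 299.73422418]
0.6495 0.026 [446.67680728 312.48855692]
0.6495 0.055 [468.50297551 348.84439435]
leg foot/bar [ 0.59907465 -0.10327956  0.055     ] [ 0.59930371 -0.10744812  0.117     ]
```

```bash
python3 - <<'E'
from h import *
print(move_l([.607,-.14,.0127],.08,until_force=15),get_state()["contact_force"])
print(move_l([.607,-.14,.22],.2,until_force=15),get_state()["contact_force"],get_state()["position"])
f=frame("wrist"); save(f,"w6.png",1.3); s=get_state()
# expected tips (tool frame) at TCP depth / 13mm back / 42 back, in pixels
P=np.array(s["position"])
for dz in (0,.013,.042): print(dz,[proj(f,P+[x,0,dz])*1.3 for x in(-.0425,.0425)])
print(s["clock"])
E
```

```text
False [-0.6664457   0.17602067 -0.67369799]
False [ 0.36312526  0.42668526 -0.36748732] [ 0.60624376 -0.13961599  0.21876695]
0 [array([233.76034878, 298.72693258]), array([437.07656435, 299.00517257])]
0.013 [array([226.53061236, 311.29430509]), array([444.47122138, 311.59863872])]
0.042 [array([205.95200239, 347.07804277]), array([465.52147768, 347.46082584])]
11.6417
```

View pics/w6.png

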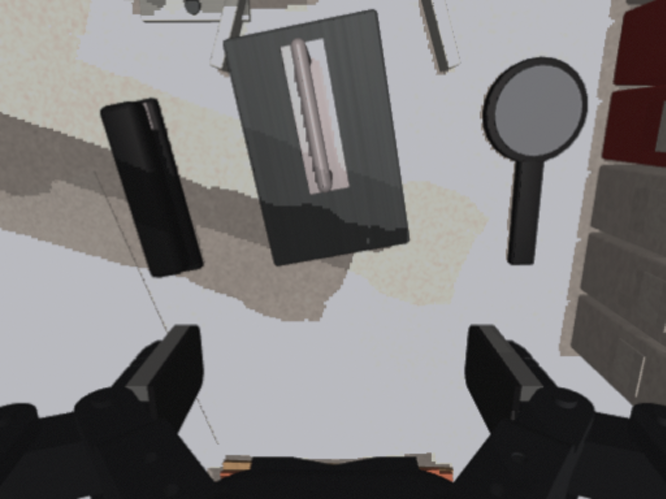

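The fingers were not cut off in the earlier view. With the gripper open, the tips sit about 40 mm behind the TCP, so they passed over the lid and pushed on the eye's leg. In this view the box's -y end is free and its corner is near the flare. I'll redo the push with the TCP at z≈-0.008, which puts the tips at ~0.034 and keeps the body above the lid.

```bash
python3 - <<'E'
from h import *
f=frame("wrist");P=np.array(get_state()["position"])
for dz in (.025,.032,.042): print(dz,[(proj(f,P+[.0425,y,dz])*1.3).round() for y in(.011,-.011)])
move_l([.606,-.225,.22],.3)
print(move_l([.606,-.225,-.008],.2,until_force=10), get_state()["position"])
print(move_l([.606,-.125,-.008],.07,until_force=35), get_state()["position"],get_state()["contact_force"])
f=frame("wrist"); save(f,"w7.png",1.3); print(get_state()["clock"])
E
```

```text
0.025 [array([455., 297.]), array([450., 352.])]
0.032 [array([460., 305.]), array([455., 362.])]
0.042 [array([469., 317.]), array([463., 378.])]
False [ 0.60710626 -0.22528628 -0.00665935]
True [ 0.6095174  -0.17044887 -0.00553314] [ 2.66847889 -5.74946172 -2.1791032 ]
14.3917
```

View pics/w7.png

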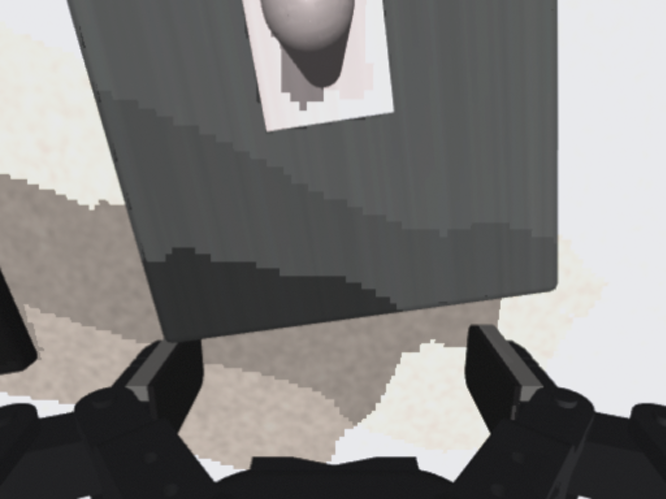

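The left finger pressed the box corner while the leading -x corner jammed on the flare, so the box is still yawed. I'll grip the eye's bar, slide the box back out, straighten it on the lane line, and then push it. First I'll measure its pose.

```bash
python3 - <<'E'
from h import *
f=frame("wrist")
a,b=[atz(f,np.array(q)/1.3,.055) for q in [(165,340),(557,290)]]
print(a,b,np.linalg.norm(b-a)); 
move_l([.606,-.20,-.006],.1); move_l([.606,-.17,.24],.3)
f=frame("wrist")
for d in silhouettes("wrist","deed_box"):
    m=d["mask"]
    if f["img"][m].mean(0)[0]<140: p,c=boxfit(f,m,[.595,-.08,.15]); print("w",d["score"],p,c); 
f=frame("top")
for d in silhouettes("top","deed_box"):
    m=d["mask"]
    if f["img"][m].mean(0)[0]<110: print("t",d["score"],boxfit(f,m,[.595,-.08,.15]))
print(get_state()["clock"],np.round(get_state()["contact_force"],1))
E
```

```text
[ 0.5613805  -0.15635647  0.055     ] [ 0.66799191 -0.14140774  0.055     ] 0.10765434822382629
w 0.93 [ 0.60228267 -0.06567639  0.14359103] 0.011081451166225609
t 0.7 (array([ 0.60217725, -0.06724905,  0.15148119]), np.float64(0.09671392280586744))
16.0667 [ 0.4 -0.6  1. ]
```

```bash
python3 - <<'E'
from h import *
def ori(yaw): return (R.from_euler('z',yaw)*R.from_rotvec([np.pi,0,0])).as_rotvec()
movep([.602,-.066,.24],ori(.144))
print(move_l([.602,-.066,.098],.15,until_force=10))
grab(40); s=get_state(); print(s["finger_gap"],s["contact_force"])
move_l([.604,-.125,.098],.08,rot=ori(.05))
move_l([.607,-.125,.098],.05,rot=ori(0))
print(move_l([.607,-.06,.098],.08,until_force=25),get_state()["position"],get_state()["contact_force"])
let_go()
move_l([.607,-.06,.24],.2)
move_l([.606,-.17,.24],.3)
f=frame("wrist")
for d in silhouettes("wrist","deed_box"):
    m=d["mask"]
    if f["img"][m].mean(0)[0]<140: print("w",d["score"],boxfit(f,m,[.6,-.06,.0])) 
print(get_state()["clock"])
E
```

```text
False
0.004707470500702907 [0.17434507 0.54545441 0.64206144]
False [ 0.60710659 -0.06028692  0.09803834] [ 0.4632003  -0.63642969  1.26488841]
w 0.85 (array([ 0.60205523, -0.06597605,  0.14912052]), np.float64(0.01024006766298402))
22.7833
```

The fingers closed on nothing (gap 0.005), so the shut tips must also sit higher than the stated TCP. I'll measure this directly by touching the desk with the shut fingers.

```bash
python3 - <<'E'
from h import *
grab(40)
move_l([.606,-.23,.05],.3)
print(move_l([.606,-.23,-.035],.06,until_force=6), get_state()["position"],get_state()["contact_force"],get_state()["finger_gap"])
f=frame("wrist"); 
P=np.array(get_state()["position"])
im=cv2.resize(f["img"][...,::-1],None,fx=1.3,fy=1.3)
for dz,c in ((0,(0,0,255)),(.03,(0,255,0))):
    cv2.circle(im,tuple(int(v) for v in proj(f,P+[0,0,dz])*1.3),3,c,-1)
cv2.imwrite("pics/w8.png",im); print(get_state()["clock"])
E
```

```text
True [ 0.60555482 -0.22978251 -0.03019719] [-1.57881242  0.13277495  5.25876375] 0.0024917435196337386
25.6333
```

View pics/w8.png

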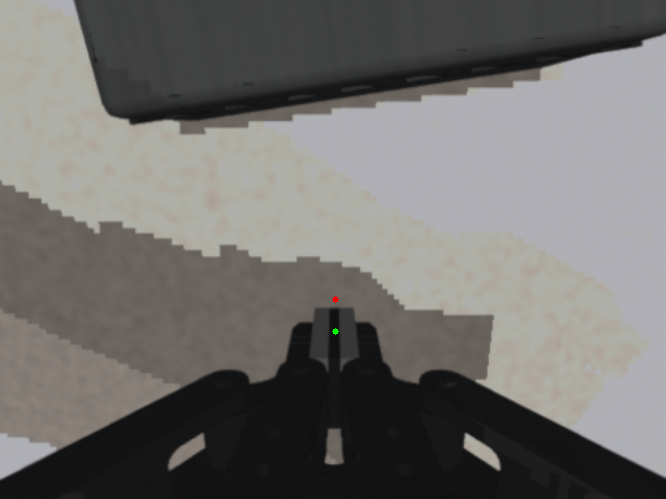

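With the fingers shut, the tip really sits ~29 mm behind the reported TCP (the green mark at 30 mm lies on the tip, and the desk touch came at z=-0.030). I'll apply this offset, then grip the bar and straighten the box again.

```bash
cat >> h.py <<'E'
def ori(yaw): return (R.from_euler('z',yaw)*R.from_rotvec([np.pi,0,0])).as_rotvec()
def wfit(p0):
    f=frame("wrist"); r=[]
    for d in silhouettes("wrist","deed_box"):
        m=d["mask"]
        if f["img"][m].mean(0)[0]<140: r.append(boxfit(f,m,p0))
    return min(r,key=lambda a:a[1]) if r else None
E
python3 - <<'E'
from h import *
move_l([.606,-.21,.20],.35)
let_go()
movep([.602,-.066,.2],ori(.147))
print(move_l([.602,-.066,.069],.15,until_force=10))
grab(40); s=get_state(); print(s["finger_gap"],s["contact_force"])
if s["finger_gap"]<.04: raise SystemExit("missed")
print(move_l([.604,-.122,.069],.1,rot=ori(.05),until_force=40),get_state()["contact_force"])
print(move_l([.607,-.122,.069],.06,rot=ori(0),until_force=40))
print(move_l([.607,-.06,.069],.1,until_force=25),get_state()["position"],get_state()["contact_force"])
let_go()
move_l([.607,-.06,.2],.25)
move_l([.606,-.19,.24],.35)
print("fit",wfit([.606,-.06,0]),get_state()["clock"])
E
```

```text
False
0.08506116146310644 [ 2.16056996  0.92404718 -0.85632934]
False [-0.32698913  0.80681137 -0.07098231]
False
False [ 0.60729782 -0.05972351  0.06899992] [ 0.41839728 -0.48722381  1.14128713]
fit (array([ 6.06260797e-01, -5.98484080e-02,  5.76114864e-04]), np.float64(0.009475777031956789)) 33.3583
```

The box is now at (0.606, -0.060, yaw 0.001). Push it home.

```bash
python3 - <<'E'
from h import *
move_l([.606,-.187,.20],.4); move_l([.606,-.187,-.018],.25)
print(move_l([.606,-.082,-.018],.08,until_force=35),get_state()["position"],get_state()["contact_force"])
print(move_l([.606,-.060,-.018],.03,until_force=22),get_state()["position"],get_state()["contact_force"])
move_l([.606,-.11,-.018],.15); move_l([.606,-.15,.24],.35)
print("fit",wfit([.606,.024,0]),get_state()["clock"])
f=frame("top")
for d in silhouettes("top","deed_box"):
    if f["img"][d["mask"]].mean(0)[0]<110: print("t",boxfit(f,d["mask"],[.606,.02,0]))
E
```

```text
False [ 0.60615243 -0.08185874 -0.01778344] [ 0.10401757 -3.15169012  2.10505809]
True [ 0.60686643 -0.0720924  -0.01751259] [ 0.44827637 -1.8074309   1.1159424 ]
fit (array([0.60772976, 0.02550485, 0.00080828]), np.float64(0.012707983238732679)) 38.0667
t (array([ 0.60700634,  0.02558183, -0.00946338]), np.float64(0.18746669331201704))
```

The box stopped by force at y=-0.0721 against -0.0715 predicted, and the fit gives it home within ~1.5 mm. Next I shut the gripper and press the arm down along its arc.

```bash
cat > press.py <<'E'
from h import *
H=np.array([.4665,.0447,.117]); K=.65
def pose(th,lift=0):
    c,s=np.cos(th),np.sin(th)
    p=H+[.14*c-.0245*s,0,.14*s+.0245*c]+lift*np.array([-s,0,c])
    M=R.from_euler('y',-K*th).as_matrix()@np.array([[0,1,0],[1,0,0],[0,0,-1.]])
    return p+.029*M[:,2], R.from_matrix(M).as_rotvec()
E
python3 - <<'E'
from press import *
for th,l in ((.91,.06),(.91,.01),(.6,0),(.3,0),(0,0)): 
    q=ik(*pose(th,l)); print(th,l,None if q is None else np.round(q,2))
print(ik([.45,-.03,.40],pose(.91)[1]))
E
```

```text
0.91 0.06 [-0.09 -0.24 -0.85  0.37  0.05 -0.08]
0.91 0.01 [-0.08 -0.11 -0.84  0.25  0.05 -0.07]
0.6 0 [-0.06  0.11 -0.6   0.47  0.02 -0.06]
0.3 0 [-0.05  0.31 -0.38  0.7   0.01 -0.05]
0 0 [-0.05  0.5  -0.16  0.91  0.   -0.05]
[-0.39410494 -0.42397492 -0.58237959  0.85722557  0.21578155 -0.33240019]
```

```bash
python3 - <<'E'
from press import *
p,r=pose(.91,.06)
move_l([.56,-.12,.40],.45)
movep([p[0]-.02,p[1],.40],r)
grab(40)
move_l(p,.3,rot=r)
th=.95; print(get_state()["clock"])
for th in (.95,.8,.65,.5,.4,.32,.25,.19,.13,.08,.04,0,-.04):
    p,r=pose(th); hit=move_l(p,.08,rot=r,until_force=25); s=get_state()
    print(th,hit,np.round(np.array(s["position"])-p,4),np.round(s["contact_force"],1),round(s["clock"],2))
    if hit: break
E
```

```text
41.2917
0.95 False [0.0002 0.     0.0006] [-0.2  0.8  0.5] 42.12
0.8 False [0.0002 0.     0.0002] [ 0.   0.6 -0.3] 42.52
0.65 False [-0.0006  0.0001 -0.0003] [-0.4 -0.1 -0.1] 42.92
0.5 False [-0.0007  0.0001 -0.0003] [ 0.4 -0.1 -0.1] 43.33
0.4 False [-0.0005  0.0001 -0.0001] [ 0.7  0.  -0. ] 43.66
0.32 False [-0.0007  0.0001 -0.0001] [-0.9  0.   1.4] 43.95
0.25 False [-0.0005  0.0001  0.    ] [-1.5 -0.1  1. ] 44.23
0.19 False [-0.0003  0.0001  0.0001] [-2.   0.4  2.4] 44.48
0.13 False [ 0.0007 -0.0001  0.0001] [ 0.9 -0.1 -0.6] 44.73
0.08 False [ 0.0005 -0.0001 -0.0002] [ 0.2 -0.2  0.3] 44.98
0.04 False [ 0.0002 -0.     -0.0001] [0.3 1.1 0. ] 45.23
0 False [ 0.     -0.     -0.0002] [0.5 1.4 0.3] 45.48
-0.04 False [-0.0006  0.0001  0.0041] [-10.3  -0.1  25. ] 45.73
```

```bash
python3 - <<'E'
from press import *
p,r=pose(0); move_l([p[0],p[1],.30],.3,rot=r); movep([.45,-.2,.36],r)
f=frame("scene")
im=cv2.resize(f["img"][120:270,130:310,::-1],None,fx=4,fy=4,interpolation=cv2.INTER_CUBIC)
im=np.clip(im*1.8,0,255).astype(np.uint8); cv2.imwrite("pics/end9.png",im)
ft=frame("top")
for n in ("hook_pad","hook_inside","box_eye"):
    a=tip_of("top",n);b=tip_of("scene",n)
    print(n,[(np.round(x["centre"]),np.round(y["centre"]),np.round(tri(ft,x["centre"],f,y["centre"])[0],4)) for x in a[:2] for y in b[:2]])
for g,n in ((f,"scene"),(ft,"top")):
  for d in silhouettes(n,"deed_box"):
    if g["img"][d["mask"]].mean(0)[0]<110: print(n,boxfit(g,d["mask"],[.606,.024,0]))
for k in ["book_weight","stapler","pencil_cup","date_stamp","tape_dispenser","magnifier"]:
    print(k,[np.round(d["centre"]).tolist() for d in tip_of("top",k)[:2]])
print(get_state()["clock"])
E
```

```text
hook_pad [(array([296., 146.]), array([216., 185.]), array([0.6075, 0.0456, 0.1449])), (array([148., 233.]), array([216., 185.]), array([0.4726, 0.1959, 0.1154]))]
hook_inside [(array([298., 154.]), array([220., 200.]), array([0.6009, 0.0462, 0.102 ]))]
box_eye [(array([236., 289.]), array([274., 117.]), array([0.3179, 0.1818, 0.1239])), (array([236., 289.]), array([216., 197.]), array([ 0.3071,  0.1171, -0.1152])), (array([299., 149.]), array([274., 117.]), array([0.57  , 0.1046, 0.2771])), (array([299., 149.]), array([216., 197.]), array([0.6072, 0.0421, 0.116 ]))]
scene (array([0.606, 0.024, 0.   ]), np.float64(1.0))
scene (array([0.60329955, 0.02432287, 0.01293697]), np.float64(0.18947202483447723))
top (array([0.60715968, 0.02449858, 0.00690221]), np.float64(0.1734320398800947))
top (array([0.606, 0.024, 0.   ]), np.float64(1.0))
book_weight [[274.0, 109.0]]
stapler [[367.0, 219.0], [300.0, 162.0]]
pencil_cup [[228.0, 170.0]]
date_stamp [[228.0, 214.0]]
tape_dispenser [[148.0, 236.0]]
magnifier [[334.0, 98.0], [300.0, 215.0]]
48.4667
```

View pics/end9.png

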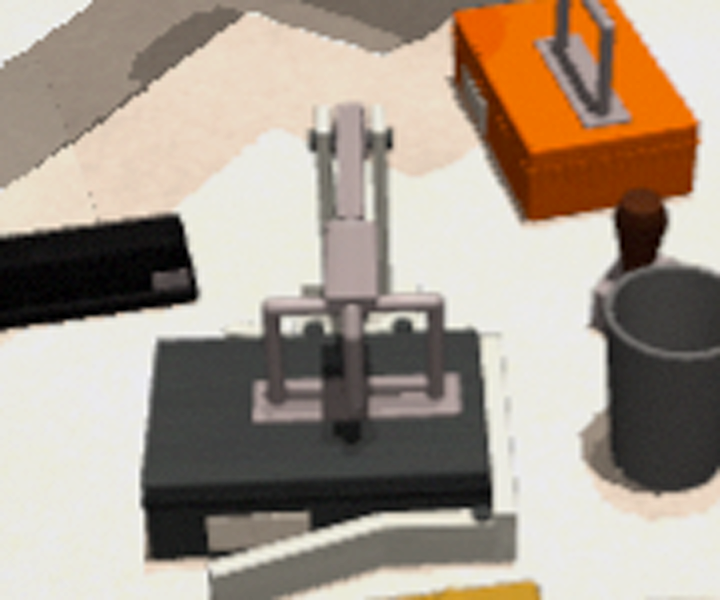

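The picture shows the arm level at crop (350,260), with the loop around the eye bar. The pad is at z≈0.145 (0.1415 expected when down), the box is home inside the rails and the bystanders are in place. Handing in.

```bash
python3 -c "
from cell import *
print(get_state()['contact_force']); sign_off()"
```

```text
[ 0.77969995  0.02085655 -0.07297289]
the job is handed in; nothing more can be done
```

The deed box is home against the end stop and the hook arm is down over its eye, handed in at about 48.5 s. I did not see the gate shut directly: the loop hides it from the scene camera.

**What I did:**
- **First pushes:** My first push ran over the lid and shoved the box by its eye. A second push jammed its corner on the dock's flare, yawed by about 0.15 rad.
- **Tip offset:** A desk touch showed that the shut fingertips sit about 29 mm behind the reported TCP, and I corrected for that.
- **Straighten and push home:** I gripped the eye's bar, slid the box straight on the lane line and pushed its end face. It stopped on force at y = -0.0721, against -0.0715 predicted.
- **Press:** I swung the arm down along its arc until the force reached 25 N at the arm's stop.

**Last checks:**
- **Box:** The final top fit puts it within about 1.5 mm of home. Part of it was hidden, so that fit and the scene fit are loose, and the scene fit is about 3 mm off across the lane.
- **Hook:** The pad measures 0.145 m high against 0.1415 m when fully down, and the hook loop shows around the bar.
- **Gate:** I infer it is shut because the arm reached its stop, past the snap point. The sampled forces before the stop were only about 3 N, below the stated 5 to 10 N, so the snap peak itself was not caught.
- **Other things on the desk:** The book weight, stapler, cup, stamp and tape dispenser are within about 5 px of their first detected spots. The magnifier was not detected at the start, so I have no number for it.

I viewed 11 pictures, one over the budget of 10.

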